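# Clip the gas cylinder's valve key onto its snap hook

## Task

Pick up the valve key and clip its ring into the snap hook on the stand: feel for the sprung gate just above the hook's nose, push the ring in through it, and lower it over the nose until the gate has snapped shut behind it and it lies slack in the hook. Then pull the key level back the way it came with a steady tug of about 7 N for a second, to prove that it is locked in, and let it go so that it hangs there and comes to rest. The hook is easily bent, so never load it with more than about 10 N, and leave the other things where they are.

Things in the scene. Friction and masses are not known exactly. Their poses are not given: they have to be found in the camera images.
- key_center (a point): Centre of the valve key's bar, where to grip it, half-way up. The key is a flat dark steel tool, 0.11 kg, 14 mm thick, lying flat. Axes: x along the key to its ring, z up as it lies. The bar is 82 mm long (x -37 to 45 mm from here) and 14 mm wide; at the -x end a socket head 28 mm wide (x -58 to -34 mm), at the +x end a wire ring. The spanner near it has no wire ring.
- key_eye (a point): Centre of the key's ring eye, 60 mm from key_center along the key's x. The ring lies in the key's flat plane: round wire of 5 mm diameter, hole 24 mm, outside 34 mm, the wire's centre line 14.5 mm from this point.
- hook_nose (a point): Where the top of the snap hook's nose (upturned tip) should be, 0.21 m above the bench; the hook is clamped to its arm up to 7 mm nearer or further along x than this, unmeasured. Axes: z up, x level into the hook (towards its spine and the stand's post), y across. The nose is an upright 7 mm bar from z = 0 down to -18 mm. In front of it (x below 0) and under the hook is free space.
- hook_bottom (a point): Middle of the top face of the hook's lowest bar, at x = 14, z = -26 mm in hook_nose's axes (same x error): here the ring hangs in the end. The hook is an upright steel loop of 7 mm bar; its spine's axis is 14 mm further to +x. The loop's top is 82 mm and a 12 mm arm 91 mm above this point, leading to the post 136 mm to +x. A rubber pad 70 to 120 mm below it stops the hanging key's swing.
- gate (a joint): Angle of the sprung gate, a 6 mm bar hinged 38 mm above the nose top and hanging down to 6 mm below it, behind (+x of) the nose, which stops it. 0 rad shut, 0.33 pushed fully in to +x; it opens only inwards and shuts itself. Once the ring's wire is lowered behind the nose, its centre 9 mm or more below the nose top, the gate snaps shut over it.
- gate_push (a point): About where the ring's leading wire, ring level and 6 mm above the nose top, meets the shut gate (same x error). The gate yields at 3 to 6 N. Pushed 7 to 11 mm on from first touch, the wire can be lowered between nose and gate; beyond that the gate is at its stop and force climbs steeply. Inside, a tug brings the wire against the nose's back, 6 to 7 mm past the first-touch x: stiff, so pull by force.
Not all that is in view belongs to the job. What is meant by the part that bears key_center is not purple, and is the larger of those in its own colour.

How it is judged:
On the way, in this order (a step that is already met when the one before it is completed fails the run):
1. the key pushes the gate open with the ring at the hook (value of joint gate above 0.12 rad and contact force between key and gate above 0.5 N and distance between key_eye and hook_nose below 0.05 m), for 0.05 s.
2. the ring is round the nose, at least 8 mm below its top, the gate has shut behind it and the ring lies slack (under 2.5 N) (value of joint gate below 0.05 rad and z of key_eye in the frame of hook_nose between -0.045 and -0.008 m and x of key_eye in the frame of hook_nose between -0.0195 and 0.0265 m and y of key_eye in the frame of hook_nose between -0.011 and 0.011 m and contact force between key and hook below 2.5 N and contact force between the fingers and key above 1 N), for 0.2 s.
3. held by the gripper, the key is pulled back against the hook with 4 N or more for 0.4 s, the gate staying shut (contact force between key and hook above 4 N and contact force between the fingers and key above 1 N and value of joint gate below 0.05 rad and x of key_eye in the frame of hook_nose between -0.0205 and 0.0035 m and z of key_eye in the frame of hook_nose between -0.045 and -0.006 m), for 0.4 s.
At the end, for the whole second after the job is handed in: The key hangs by its ring in the hook (ring centre 20 to 60 mm below the nose top, within 20 mm sideways, between 19 mm before and 48 mm behind the nose), bar downwards within 0.7 rad of vertical, gate shut (under 0.05 rad), released and all but at rest (under 0.15 m/s) (value of joint gate below 0.05 rad and z of key_eye in the frame of hook_nose between -0.06 and -0.02 m and x of key_eye in the frame of hook_nose between -0.019 and 0.048 m and y of key_eye in the frame of hook_nose between -0.02 and 0.02 m and angle between key_eye's own x axis and vertical below 0.7 rad and contact force between key and hook above 0.3 N and linear speed of key below 0.15 m/s); the robot touches nothing.
It fails at once if while gripped, the key loads the hook with more than 13 N (contact force between key and hook above 13 N and contact force between the fingers and key above 1 N).
It fails at once if the robot strikes the stand with more than 24 N (contact force between any of the arm, the fingers and stand above 24 N).
It fails at once if a bystander is shifted by more than 40 mm (distance of any of spanner, spatula, amber, vial0, vial1, vial2, dish, beaker from where it was at the start of the episode above 0.04 m).
It also fails if it takes over 64 s, if anything falls off the work surface, if the arm or the gripper's body presses on something with over 40 N, if the wrist force passes 120 N, or if a joint passes its speed limit or range.

## Robot

A 6-joint arm with a two-finger parallel gripper is mounted at the origin on the work surface. World frame = base frame: x ahead of the robot, y to its left, z up, the work surface at z = 0. Lengths are in m, angles in rad, forces in N, time in s.
With the tool pointing down it reaches from about 0.375 to 0.975 m from the base axis. Payload 3.8 kg.
Tool frame: the origin (TCP) lies midway between the tips of the shut fingers; the grasp point (between the pads) lies 19 mm behind it; z points along the fingers, y is the line along which they close (so a half turn about z gives the same grasp; the last joint's range is limited). The gripper opens to 85 mm and grips with 20 to 120 N. Pads are 22 mm wide; open, the fingers measure 114 mm over their backs; the gripper's body (76 mm by 85 mm) begins 54 mm behind the grasp point. The pads swing forward as they close: fully open they stand 13 mm farther back than shut.
Start: joints at [1.103, 0.264, 1.604, -0, 1.274, -0.037], TCP at [0.282, 0.613, 0.231] pointing down, gripper open.
Joint ranges: [-2.63, 2.63], [-0.94, 2.18], [0.31, 2.57], [-1.31, 4.45], [0, 2.66], [-2.55, 2.55]. Speed limits (rad/s): [2.57, 2.57, 3.14, 3.14, 3.14, 3.14].

## Interface

Orientations are given as a rotation vector (axis times angle).
In Python, from workcell import bot, imaging gives the robot as it stands.
- The arm moves only by the tool step_arm, never from a script. Its argument "series" is a list of rows, each an object of numbers: "grip": the closure, from -1 (fully open) to 1 (shut); "x", "y", "z": the shift along the tool's x, y, z normalised to -1 to 1, where 1 is 500 mm; "ax", "ay", "az": the turn, a rotation vector about the tool's x, y, z normalised to -1 to 1, where 1 is 30 degrees. A call has 1 to 12 rows; each row is the pose to reach, as a shift and turn from the pose commanded when the call began, along the tool's axes at that moment; what a row does not reach only later rows make up. A row lasts 1/10 s, in which the tool goes at most 50 mm and 8.59 degrees, less where a joint would pass 70% of its speed; a pose out of reach is approached as far as the arm can. A call with a number of a shift or a turn outside -1 to 1 is refused whole. A call with a gripper value outside its range is refused whole. The fingers move at their own pace and stop on an object; "force" is the grip in N (left out, the last holds). Time passes only in rows, so rows that repeat a pose let the fingers close. It gives the time, the measured TCP pose, the force, the opening and the grip force at its end, in the units of the state.
- bot.read_state(): the state, without advancing time (a new reading comes with each control period).
- imaging.read_camera(name): name is "side" or "top" or "wrist"; returns a dict with "img" (420x560x3 uint8, red, green, blue), "fx", "fy", "cx", "cy" (pixels), "R" (3x3) and "t" (3): a world point X has camera coordinates R X + t. Camera axes: x right, y down, z forward; pixel columns grow to the right and rows downward; lengths in m; the calibration is good to about 2 mm. A picture is of the moment at which its call begins. There is no depth.
- bot.finish_job(): hands the job in; it is judged then, once.
The state is a dict: "time": time; "q": joint angles; "joint_vel": joint speeds; "joint_torque": joint torques, N m; "tool_pos": TCP position; "tcp_rot": TCP orientation; "wrist_force": force on the tool from outside, world axes, zero at the start; "torque": the same for the moment, N m; "width": opening from 0.0 (shut) to 1.0 (fully open); "grip_force": force on a finger pad.
Only numpy, scipy, OpenCV 4.12 (cv2) and the standard library are available. Lean on these libraries where they do the work, as an engineer would, in place of code of your own. Each camera call takes 0.05 s, during which the arm holds its last target. There are 200 camera calls.

## Working session

There is one attempt and no reset: what is moved stays moved. The work goes in short steps, Python scripts to look and compute and a tool call to move; the robot and the scene stay as the last step left them, time stands still between calls to the robot, and variables do not carry over. Pictures are saved under pics/ and viewed, at most 10 in all, crops included, and the job is handed in when it is done.

Besides the shell and the picture viewer there is one more tool, called after "Request:" as name(argument=value, ...) on one line, values as JSON. step_arm: Moves the arm, as the interface text tells. Scaled input: -1 to 1 covers 500 mm each way for a shift and 30 degrees each way for a turn. Its arguments: {"type":"object","properties":{"series":{"type":"array","items":{"type":"object","properties":{"grip":{"type":"number"},"x":{"type":"number","minimum":-1,"maximum":1},"y":{"type":"number","minimum":-1,"maximum":1},"z":{"type":"number","minimum":-1,"maximum":1},"ax":{"type":"number","minimum":-1,"maximum":1},"ay":{"type":"number","minimum":-1,"maximum":1},"az":{"type":"number","minimum":-1,"maximum":1}}}},"force":{"type":"number"}},"required":["series"]}

```bash
mkdir -p pics
cat > h.py <<'E'
import numpy as np, cv2
from workcell import bot, imaging
def shot(n, f):
    c=imaging.read_camera(n); cv2.imwrite('pics/'+f, cv2.cvtColor(c['img'],cv2.COLOR_RGB2BGR)); np.savez('pics/'+n+'.npz',**c); return c
def ray(c,u,v):
    R=np.array(c['R']);t=np.array(c['t']); o=-R.T@t
    d=R.T@np.array([(u-c['cx'])/c['fx'],(v-c['cy'])/c['fy'],1]); return o,d
def onz(c,u,v,z):
    o,d=ray(c,u,v); return o+d*(z-o[2])/d[2]
def proj(c,X):
    p=np.array(c['R'])@np.array(X)+np.array(c['t']); return p[0]/p[2]*c['fx']+c['cx'],p[1]/p[2]*c['fy']+c['cy']
E
python3 - <<'E'
from h import *
a=shot('top','top.png');b=shot('side','side.png')
for c in(a,b): print(c['fx'],c['cx'],c['cy'],np.round(c['R'],3).tolist(),np.round(-np.array(c['R']).T@c['t'],3))
E
```

```text
442.349257825014 286.91318619853666 206.7603282180621 [[0.006, -0.999, -0.035], [-0.984, 0.001, -0.179], [0.179, 0.035, -0.983]] [ 0.34  -0.103  1.078]
408.052050777645 279.19906433149885 211.7271155001138 [[0.845, -0.535, -0.008], [-0.303, -0.465, -0.832], [0.441, 0.705, -0.555]] [ 0.234 -0.562  0.537]
```

View pics/top.png

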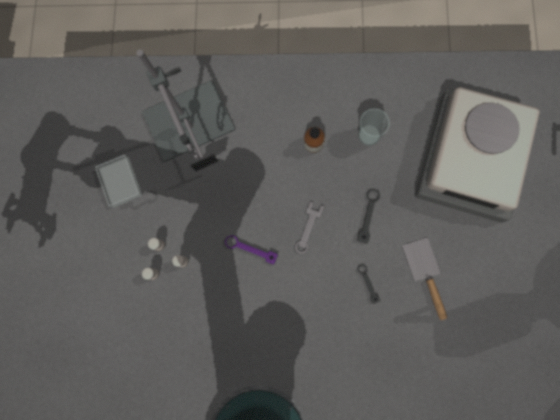

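View pics/side.png

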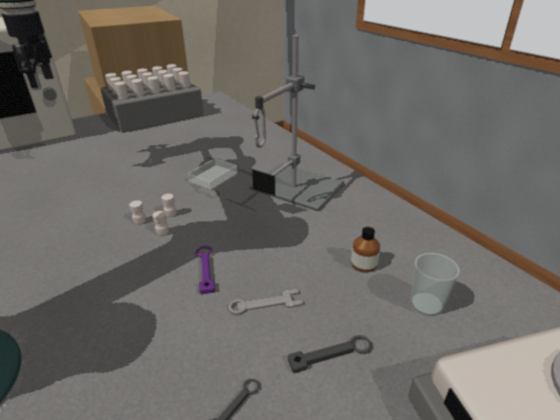

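The candidates in the top view are:
- The purple key, at (230,242)–(273,258).
- The large dark key, ring at (373,194) and head at (364,238).
- The small dark key, at (362,268)–(376,299).
- The light spanner, at (310,225), which has no wire ring.

The one meant is the large dark key, since it isn't purple and is the larger of the two dark ones. I'll confirm this in a crop.

Run:
```python
from h import *
t=cv2.imread('pics/top.png');s=cv2.imread('pics/side.png')
def crop(i,x,y,w,h,W,H): return cv2.convertScaleAbs(cv2.resize(i[y:y+h,x:x+w],(W,H),interpolation=cv2.INTER_CUBIC),alpha=1.7)
k=crop(t,340,180,56,60,280,300); h=crop(t,125,40,110,140,236,300); 
m=crop(s,235,70,90,130,415,600)
cv2.imwrite('pics/c1.png',np.hstack([m,np.vstack([cv2.resize(k,(300,300*300//280))[:300],cv2.resize(h,(300,300))])]))
```

```text
(no output)
```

View pics/c1.png

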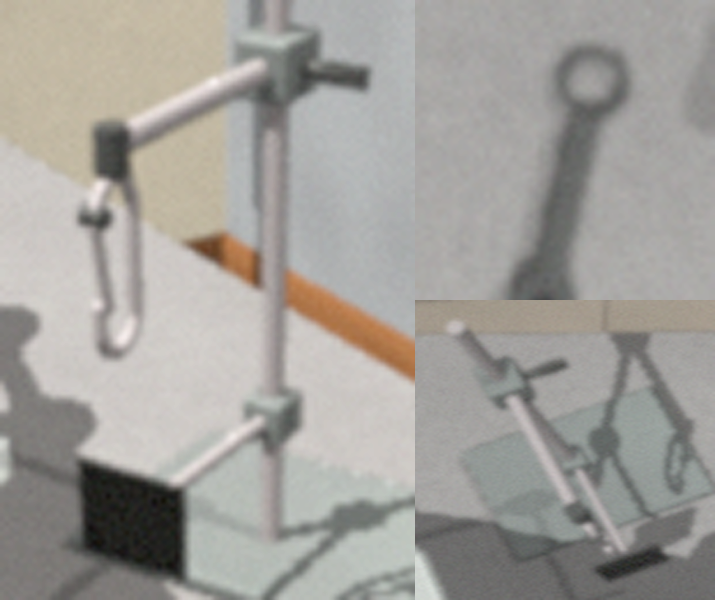

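The crop confirms it: the large dark key has its wire ring at top (373,195) and the bar running down to its head. In the side crop the hook's nose is at about (257,136), its bottom at (260,146), and its spine on the right, leading by the arm to the post.

```bash
cat >> h.py <<'E'
def load(n): return dict(np.load('pics/'+n+'.npz'))
def tri(ps):
    A=[];b=[]
    for c,u,v in ps:
        o,d=ray(c,u,v); d=d/np.linalg.norm(d); P=np.eye(3)-np.outer(d,d); A.append(P);b.append(P@o)
    X=np.linalg.lstsq(np.vstack(A),np.hstack(b),rcond=None)[0]; return X
E
python3 - <<'E'
from h import *
T=load('top');S=load('side'); p=lambda n,*a:print(n,*[np.round(x,4) for x in a])
g=cv2.cvtColor(T['img'],cv2.COLOR_RGB2GRAY); sub=g[183:250,350:390].astype(float)
bg=cv2.medianBlur(g,31)[183:250,350:390].astype(float)
m=((bg-sub)>12).astype(np.uint8)
n,l,st,ce=cv2.connectedComponentsWithStats(m,connectivity=8)
i=1+np.argmax(st[1:,4]); m=l==i
for r in m[::2]: print(''.join('#' if x else '.' for x in r))
ys,xs=np.nonzero(m)
P=np.array([onz(T,x+350,y+183,0.007) for x,y in zip(xs,ys)])[:,:2]
c=P.mean(0);w,v=np.linalg.eigh(np.cov((P-c).T)); ax=v[:,1]; 
ring=onz(T,373,194.9,.007)[:2]
if ax@(ring-c)<0: ax=-ax
s=(P-c)@ax
p('key',c,ax,np.degrees(np.arctan2(ax[1],ax[0])),s.min(),s.max(),ring,(ring-c)@ax)
p('ctr from ends', c+ax*((s.min()+s.max())/2-(-58+77)/2000))
# stand
p('armjunc', tri([(T,158,77.3),(S,294.7,84.8)]))
p('hookclamp z.29', onz(T,185.5,140.3,.275), onz(S,259,102,.275), tri([(T,185.5,140.3),(S,259,102)]))
p('postbase', onz(S,293.6,187.1,.01),'nose',onz(S,256.7,135.7,.21),'bot',onz(S,260,146.4,.18),'spine',onz(S,264.3,135,.21))
p('loop top', onz(S,259.5,110,.27))
p('arm ends top', onz(T,158,77.3,.275))
E
```

```text
........................................
........................................
........................................
..................##########............
.................#############..........
................####......####..........
...............####.......####..........
................####.....#####..........
.................############...........
.................##########.............
.................########...............
................########................
................########................
...............#########................
...............########.................
..............########..................
..............########..................
.............#########..................
............#########...................
............#########...................
............#########...................
...........#########....................
..........##########....................
........###########.....................
........############....................
.......#############....................
......##############..............
[... 251 characters left out ...]
.
........................................
key [ 0.5087 -0.2602] [ 0.9664 -0.257 ] -14.8913 -0.0657 0.0759 [ 0.5641 -0.2765] 0.0578
ctr from ends [ 0.5045 -0.2591]
armjunc [0.7465 0.1837 0.2703]
hookclamp z.29 [0.6154 0.1206 0.275 ] [0.6148 0.1157 0.275 ] [0.6168 0.1209 0.273 ]Traceback (most recent call last):
  File "<stdin>", line 20, in <module>
  File "<stdin>", line 2, in <lambda>
    return _wrapfunc(a, 'round', decimals=decimals, out=out)
    return _wrapit(obj, method, *args, **kwds)
    result = getattr(arr, method)(*args, **kwds)
numpy._core._exceptions._UFuncNoLoopError: ufunc 'multiply' did not contain a loop with signature matching types (dtype('<U4'), dtype('float64')) -> None
```

```bash
cat >> h.py <<'E'
from scipy.spatial.transform import Rotation as Ro
def goto(pos,yaw=None):
    """tool-frame shift (units) and az turn for TCP target, tool x at world yaw (deg), pointing down"""
    s=bot.read_state(); R=Ro.from_rotvec(s['tcp_rot']); M=R.as_matrix()
    d=M.T@(np.array(pos)-s['tool_pos'])/0.5
    out={'pos':np.round(s['tool_pos'],4).tolist(),'toolx':np.round(M[:,0],3).tolist(),'toolz':np.round(M[:,2],3).tolist(),'shift':np.round(d,4).tolist()}
    if yaw is not None:
        y=np.radians(yaw);x=np.array([np.cos(y),np.sin(y),0]);z=np.array([0,0,-1.]);W=np.c_[x,np.cross(z,x),z]
        out['turn']=np.round(np.degrees((R.inv()*Ro.from_matrix(W)).as_rotvec())/30,4).tolist()
    print(out)
E
python3 - <<'E'
from h import *
T=load('top');S=load('side'); p=lambda n,x:print(n,np.round(x,4))
p('postbase', onz(S,293.6,187.1,.01));p('nose',onz(S,256.7,135.7,.21));p('bot',onz(S,260,146.4,.18));p('spine',onz(S,264.3,135,.21))
p('loop top', onz(S,259.5,110,.27))
goto([.505,-.259,.2],-15); goto([.505,-.259,.2],165)
print(bot.read_state())
E
```

```text
postbase [0.7447 0.1828 0.01  ]
nose [0.6032 0.1096 0.21  ]
bot [0.6152 0.1192 0.18  ]
spine [0.6178 0.1042 0.21  ]
loop top [0.6    0.0887 0.27  ]
{'pos': [0.2816, 0.6127, 0.2301], 'toolx': [-0.909, 0.418, 0.0], 'toolz': [-0.001, -0.002, -1.0], 'shift': [-1.1341, -1.3974, 0.0629], 'turn': [-0.0008, 0.0058, 5.6773]}
{'pos': [0.2816, 0.6127, 0.2301], 'toolx': [-0.909, 0.418, 0.0], 'toolz': [-0.001, -0.002, -1.0], 'shift': [-1.1341, -1.3974, 0.0629], 'turn': [-0.0039, -0.0005, -0.3227]}
{'time': 0.1, 'q': array([ 1.10311846e+00,  2.64659616e-01,  1.60526711e+00,  3.00135389e-05,
        1.27371527e+00, -3.69011099e-02]), 'joint_vel': array([-0.00110303, -0.00212982, -0.00313724, -0.00074172,  0.00363628,
        0.00157831]), 'joint_torque': array([ 4.29966094e-04, -5.16706109e+01, -3.68591666e+01,  6.09842971e-06,
        6.34465323e-03, -3.81910934e-05]), 'tool_pos': array([0.2815514 , 0.61272998, 0.23008277]), 'tcp_rot': array([-0.67134062, -3.06846998,  0.00310542]), 'wrist_force': array([ 0.27848007,  0.32118561, -0.38598642]), 'torque': array([-0.07118109,  0.01471523,  0.05929242]), 'grip_force': 0.0, 'width': 0.9998148830034277}
```

Request:
step_arm(series=[{"grip": -1,"x": -0.567,"y": -0.7,"z": 0.03,"az": -0.16},{"x": -0.567,"y": -0.7,"z": 0.03,"az": -0.16},{"x": -0.567,"y": -0.7,"z": 0.03,"az": -0.16},{"x": -0.567,"y": -0.7,"z": 0.03,"az": -0.16},{"x": -0.567,"y": -0.7,"z": 0.03,"az": -0.16},{"x": -0.567,"y": -0.7,"z": 0.03,"az": -0.16},{"x": -0.567,"y": -0.7,"z": 0.03,"az": -0.16},{"x": -0.567,"y": -0.7,"z": 0.03,"az": -0.16},{"x": -0.567,"y": -0.7,"z": 0.03,"az": -0.16},{"x": -0.567,"y": -0.7,"z": 0.03,"az": -0.16},{"x": -0.567,"y": -0.7,"z": 0.03,"az": -0.16}])

```text
validation failed for argument at $.se...
```

```bash
python3 -c "
from h import *
goto([.505,-.259,.2],165)"
```

```text
{'pos': [0.2816, 0.6127, 0.2301], 'toolx': [-0.909, 0.418, 0.0], 'toolz': [-0.001, -0.002, -1.0], 'shift': [-1.1341, -1.3974, 0.0629], 'turn': [-0.0039, -0.0005, -0.3227]}
```

Rows probably need every field, so I'll retry with full rows.

Request:
step_arm(series=[{"grip": -1,"x": -0.567,"y": -0.7,"z": 0.03,"ax": 0,"ay": 0,"az": -0.16},{"grip": -1,"x": -0.567,"y": -0.7,"z": 0.03,"ax": 0,"ay": 0,"az": -0.16},{"grip": -1,"x": -0.567,"y": -0.7,"z": 0.03,"ax": 0,"ay": 0,"az": -0.16},{"grip": -1,"x": -0.567,"y": -0.7,"z": 0.03,"ax": 0,"ay": 0,"az": -0.16},{"grip": -1,"x": -0.567,"y": -0.7,"z": 0.03,"ax": 0,"ay": 0,"az": -0.16},{"grip": -1,"x": -0.567,"y": -0.7,"z": 0.03,"ax": 0,"ay": 0,"az": -0.16},{"grip": -1,"x": -0.567,"y": -0.7,"z": 0.03,"ax": 0,"ay": 0,"az": -0.16},{"grip": -1,"x": -0.567,"y": -0.7,"z": 0.03,"ax": 0,"ay": 0,"az": -0.16},{"grip": -1,"x": -0.567,"y": -0.7,"z": 0.03,"ax": 0,"ay": 0,"az": -0.16},{"grip": -1,"x": -0.567,"y": -0.7,"z": 0.03,"ax": 0,"ay": 0,"az": -0.16},{"grip": -1,"x": -0.567,"y": -0.7,"z": 0.03,"ax": 0,"ay": 0,"az": -0.16}])

```text
time: 1.2
tool_pos: [0.3934, 0.1758, 0.216]
tcp_rot: [-0.548, -3.093, -0.0]
wrist_force: [-0.3, 1.4, 0.3]
width: 1.002
grip_force: 0.0
```

```bash
python3 -c "
from h import *
goto([.505,-.259,.2],165)"
```

```text
{'pos': [0.3934, 0.1758, 0.216], 'toolx': [-0.939, 0.344, 0.001], 'toolz': [-0.0, 0.0, -1.0], 'shift': [-0.5086, -0.7398, 0.0316], 'turn': [0.0004, -0.0011, -0.1703]}
```

Request:
step_arm(series=[{"grip": -1,"x": -0.509,"y": -0.74,"z": 0.032,"ax": 0,"ay": 0,"az": -0.17},{"grip": -1,"x": -0.509,"y": -0.74,"z": 0.032,"ax": 0,"ay": 0,"az": -0.17},{"grip": -1,"x": -0.509,"y": -0.74,"z": 0.032,"ax": 0,"ay": 0,"az": -0.17},{"grip": -1,"x": -0.509,"y": -0.74,"z": 0.032,"ax": 0,"ay": 0,"az": -0.17},{"grip": -1,"x": -0.509,"y": -0.74,"z": 0.032,"ax": 0,"ay": 0,"az": -0.17},{"grip": -1,"x": -0.509,"y": -0.74,"z": 0.032,"ax": 0,"ay": 0,"az": -0.17},{"grip": -1,"x": -0.509,"y": -0.74,"z": 0.032,"ax": 0,"ay": 0,"az": -0.17},{"grip": -1,"x": -0.509,"y": -0.74,"z": 0.032,"ax": 0,"ay": 0,"az": -0.17},{"grip": -1,"x": -0.509,"y": -0.74,"z": 0.032,"ax": 0,"ay": 0,"az": -0.17},{"grip": -1,"x": -0.509,"y": -0.74,"z": 0.032,"ax": 0,"ay": 0,"az": -0.17},{"grip": -1,"x": -0.509,"y": -0.74,"z": 0.032,"ax": 0,"ay": 0,"az": -0.17},{"grip": -1,"x": -0.509,"y": -0.74,"z": 0.032,"ax": 0,"ay": 0,"az": -0.17}])

```text
time: 2.4
tool_pos: [0.5071, -0.2554, 0.1998]
tcp_rot: [-0.401, -3.115, -0.002]
wrist_force: [-0.6, 0.4, 0.2]
width: 0.996
grip_force: 0.0
```

```bash
python3 -c "
from h import *
goto([.505,-.259,.1],165)
c=shot('wrist','w1.png')
for X in ([.505,-.259,.007],[.505+.06*.966,-.259-.06*.259,.007]): print(proj(c,X))"
```

```text
{'pos': [0.5071, -0.2554, 0.1998], 'toolx': [-0.967, 0.253, 0.001], 'toolz': [-0.001, 0.001, -1.0], 'shift': [0.002, -0.0082, 0.1995], 'turn': [0.002, -0.0025, 0.0114]}
(np.float64(272.0283834563358), np.float64(183.32145760882634))
(np.float64(271.8861671493967), np.float64(235.8448395143592))
```

View pics/w1.png

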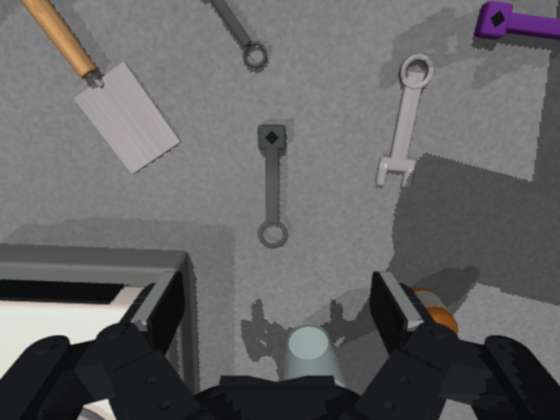

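The wrist view shows the large dark key with its ring at (273,234) and head at (272,138). That agrees with the projection (272,236), and there's clear space around it.

```bash
python3 -c "
from h import *
c=load('wrist')
r=onz(c,273,234,.007);h=onz(c,272,138,.009);print(r,h,np.linalg.norm(r-h))
a=(r-h)[:2];a/=np.linalg.norm(a);yaw=np.degrees(np.arctan2(a[1],a[0]));k=((r[:2]-.06*a)+(h[:2]+.046*a))/2;print(k,yaw)
goto([*k,.06],yaw+180);goto([*k,.004],yaw+180)"
```

```text
[ 0.56112763 -0.27277283  0.007     ] [ 0.45940061 -0.24690631  0.009     ] 0.10498315512207512
[ 0.50348    -0.25811454] -14.266477107443228
{'pos': [0.507, -0.2553, 0.2], 'toolx': [-0.968, 0.253, 0.001], 'toolz': [-0.001, 0.001, -1.0], 'shift': [0.0052, -0.0074, 0.28], 'turn': [0.0015, -0.0016, -0.0125]}
{'pos': [0.507, -0.2553, 0.2], 'toolx': [-0.968, 0.253, 0.001], 'toolz': [-0.001, 0.001, -1.0], 'shift': [0.0051, -0.0075, 0.392], 'turn': [0.0015, -0.0016, -0.0125]}
```

Request:
step_arm(force=60, series=[{"grip": -1,"x": 0.005,"y": -0.0075,"z": 0.1,"ax": 0,"ay": 0,"az": -0.0125},{"grip": -1,"x": 0.005,"y": -0.0075,"z": 0.2,"ax": 0,"ay": 0,"az": -0.0125},{"grip": -1,"x": 0.005,"y": -0.0075,"z": 0.28,"ax": 0,"ay": 0,"az": -0.0125},{"grip": -1,"x": 0.005,"y": -0.0075,"z": 0.34,"ax": 0,"ay": 0,"az": -0.0125},{"grip": -1,"x": 0.005,"y": -0.0075,"z": 0.38,"ax": 0,"ay": 0,"az": -0.0125},{"grip": -1,"x": 0.005,"y": -0.0075,"z": 0.394,"ax": 0,"ay": 0,"az": -0.0125},{"grip": -1,"x": 0.005,"y": -0.0075,"z": 0.394,"ax": 0,"ay": 0,"az": -0.0125},{"grip": 1,"x": 0.005,"y": -0.0075,"z": 0.394,"ax": 0,"ay": 0,"az": -0.0125},{"grip": 1,"x": 0.005,"y": -0.0075,"z": 0.394,"ax": 0,"ay": 0,"az": -0.0125},{"grip": 1,"x": 0.005,"y": -0.0075,"z": 0.394,"ax": 0,"ay": 0,"az": -0.0125},{"grip": 1,"x": 0.005,"y": -0.0075,"z": 0.394,"ax": 0,"ay": 0,"az": -0.0125},{"grip": 1,"x": 0.005,"y": -0.0075,"z": 0.394,"ax": 0,"ay": 0,"az": -0.0125}])

```text
time: 3.65
tool_pos: [0.5038, -0.2609, 0.004]
tcp_rot: [0.394, 3.116, -0.001]
wrist_force: [-3.2, 1.9, 22.7]
width: 0.149
grip_force: 43.0
```

Request:
step_arm(series=[{"grip": 1,"x": 0,"y": 0,"z": -0.002,"ax": 0,"ay": 0,"az": 0},{"grip": 1,"x": 0,"y": 0,"z": -0.002,"ax": 0,"ay": 0,"az": 0},{"grip": 1,"x": 0,"y": 0,"z": -0.002,"ax": 0,"ay": 0,"az": 0},{"grip": 1,"x": 0,"y": 0,"z": -0.002,"ax": 0,"ay": 0,"az": 0}])

```text
time: 4.05
tool_pos: [0.5032, -0.2605, 0.0041]
tcp_rot: [-0.394, -3.116, -0.0]
wrist_force: [-0.5, 0.4, 0.7]
width: 0.14
grip_force: 60.9
```

Request:
step_arm(series=[{"grip": 1,"x": 0,"y": 0,"z": -0.06,"ax": 0,"ay": 0,"az": 0},{"grip": 1,"x": 0,"y": 0,"z": -0.14,"ax": 0,"ay": 0,"az": 0},{"grip": 1,"x": 0,"y": 0,"z": -0.22,"ax": 0,"ay": 0,"az": -0.1},{"grip": 1,"x": 0,"y": 0,"z": -0.3,"ax": 0,"ay": 0,"az": -0.3},{"grip": 1,"x": 0,"y": 0,"z": -0.36,"ax": 0,"ay": 0,"az": -0.5},{"grip": 1,"x": 0,"y": 0,"z": -0.4,"ax": 0,"ay": 0,"az": -0.65},{"grip": 1,"x": 0,"y": 0,"z": -0.418,"ax": 0,"ay": 0,"az": -0.68},{"grip": 1,"x": 0,"y": 0,"z": -0.418,"ax": 0,"ay": 0,"az": -0.68}])

```text
time: 4.85
tool_pos: [0.5041, -0.2609, 0.2144]
tcp_rot: [-0.162, 3.135, -0.002]
wrist_force: [0.4, -0.7, -2.1]
width: 0.139
grip_force: 60.6
```

```bash
python3 -c "
from h import *
goto([.5086,.0648,.2131],206.5)"
```

```text
{'pos': [0.5041, -0.2609, 0.2144], 'toolx': [-0.995, -0.103, -0.002], 'toolz': [0.002, -0.001, -1.0], 'shift': [-0.0762, 0.647, 0.0018], 'turn': [-0.0031, 0.0031, -0.686]}
```

Request:
step_arm(series=[{"grip": 1,"x": -0.01,"y": 0.08,"z": 0.001,"ax": 0,"ay": 0,"az": -0.2},{"grip": 1,"x": -0.02,"y": 0.17,"z": 0.001,"ax": 0,"ay": 0,"az": -0.4},{"grip": 1,"x": -0.03,"y": 0.26,"z": 0.001,"ax": 0,"ay": 0,"az": -0.6},{"grip": 1,"x": -0.04,"y": 0.35,"z": 0.001,"ax": 0,"ay": 0,"az": -0.686},{"grip": 1,"x": -0.05,"y": 0.44,"z": 0.001,"ax": 0,"ay": 0,"az": -0.686},{"grip": 1,"x": -0.06,"y": 0.53,"z": 0.001,"ax": 0,"ay": 0,"az": -0.686},{"grip": 1,"x": -0.07,"y": 0.6,"z": 0.001,"ax": 0,"ay": 0,"az": -0.686},{"grip": 1,"x": -0.075,"y": 0.635,"z": 0.001,"ax": 0,"ay": 0,"az": -0.686},{"grip": 1,"x": -0.076,"y": 0.647,"z": 0.001,"ax": 0,"ay": 0,"az": -0.686},{"grip": 1,"x": -0.076,"y": 0.647,"z": 0.001,"ax": 0,"ay": 0,"az": -0.686},{"grip": 1,"x": -0.076,"y": 0.647,"z": 0.001,"ax": 0,"ay": 0,"az": -0.686}])

```text
time: 5.95
tool_pos: [0.5069, 0.0643, 0.2117]
tcp_rot: [0.72, -3.056, 0.0]
wrist_force: [-0.7, 0.1, -0.2]
width: 0.142
grip_force: 60.6
```

Run:
```python
from h import *
goto([.5086,.0648,.2131],206.5)
s=bot.read_state();a=-Ro.from_rotvec(s['tcp_rot']).as_matrix()[:,0]
e=s['tool_pos']+.06*a+[0,0,.0029]
S=shot('side','side2.png');T=shot('top','top2.png')
print('eye',e,'side',proj(S,e),'top',proj(T,e))
i=cv2.imread('pics/side2.png')[85:165,205:305];j=cv2.imread('pics/top2.png')[100:180,140:240]
cv2.imwrite('pics/c2.png',cv2.convertScaleAbs(np.hstack([cv2.resize(k,(400,320),interpolation=cv2.INTER_CUBIC) for k in(i,j)]),alpha=1.5))
```

```text
{'pos': [0.5069, 0.0643, 0.2117], 'toolx': [-0.895, -0.447, 0.002], 'toolz': [-0.002, -0.001, -1.0], 'shift': [-0.0035, -0.0006, -0.0028], 'turn': [0.0003, -0.0038, 0.0009]}
eye [0.56060208 0.09107438 0.21450739] side (np.float64(242.1094674611044), np.float64(141.62157608170986)) top (np.float64(206.4750636064296), np.float64(175.87996911058326))
```

View pics/c2.png

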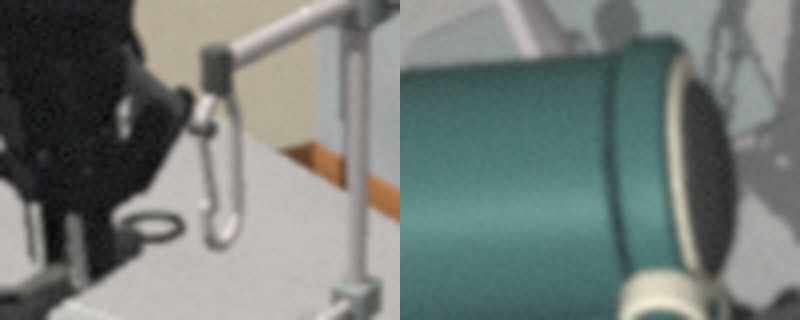

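Side crop: the ring is at about (244,142), within 2 px of the prediction, and the nose top is at (257,136). The ring lies on the hook's line at the right height, so I'll advance.

Request:
step_arm(series=[{"grip": 1,"x": -0.015,"y": 0,"z": -0.004,"ax": 0,"ay": 0,"az": 0},{"grip": 1,"x": -0.03,"y": 0,"z": -0.004,"ax": 0,"ay": 0,"az": 0},{"grip": 1,"x": -0.045,"y": 0,"z": -0.004,"ax": 0,"ay": 0,"az": 0},{"grip": 1,"x": -0.055,"y": 0,"z": -0.004,"ax": 0,"ay": 0,"az": 0},{"grip": 1,"x": -0.055,"y": 0,"z": -0.004,"ax": 0,"ay": 0,"az": 0},{"grip": 1,"x": -0.055,"y": 0,"z": -0.004,"ax": 0,"ay": 0,"az": 0}])

```text
time: 6.65
tool_pos: [0.532, 0.0775, 0.2146]
tcp_rot: [0.722, -3.057, -0.0]
wrist_force: [-0.2, -0.6, -1.2]
width: 0.144
grip_force: 60.6
```

```bash
cat >> h.py <<'E'
def hk():
    s=bot.read_state();M=Ro.from_rotvec(s['tcp_rot']).as_matrix();a=-M[:,0]
    e=s['tool_pos']+.06*a+[0,0,.0029]; d=e-np.array([.7457,.183,.21]); u=np.radians(26.5)
    ux=np.array([np.cos(u),np.sin(u),0]);uy=np.array([-ux[1],ux[0],0])
    f=s['wrist_force']; print('t',round(s['time'],2),'eye from post x,y,z mm',np.round(1e3*np.array([d@ux,d@uy,d[2]]),1),'force xyz',np.round([f@ux,f@uy,f[2]],1),'grip',round(float(s['grip_force']),1))
E
python3 -c "
from h import *
hk();goto([0,0,0],206.5)"
```

```text
t 6.65 eye from post x,y,z mm [-178.3    1.1    7.4] force xyz [-0.4 -0.5 -1.2] grip 60.6
{'pos': [0.532, 0.0775, 0.2146], 'toolx': [-0.894, -0.448, 0.001], 'toolz': [-0.001, -0.0, -1.0], 'shift': [1.0207, 0.3375, 0.4298], 'turn': [0.0004, -0.0012, 0.0029]}
```

Request:
step_arm(series=[{"grip": 1,"x": -0.004,"y": 0,"z": 0.002,"ax": 0,"ay": 0,"az": 0},{"grip": 1,"x": -0.008,"y": 0,"z": 0.002,"ax": 0,"ay": 0,"az": 0},{"grip": 1,"x": -0.008,"y": 0,"z": 0.002,"ax": 0,"ay": 0,"az": 0}])

```text
time: 6.95
tool_pos: [0.5357, 0.0793, 0.2138]
tcp_rot: [-0.722, 3.057, -0.0]
wrist_force: [-0.7, 0.7, -1.0]
width: 0.144
grip_force: 60.6
```

Request:
step_arm(series=[{"grip": 1,"x": -0.004,"y": 0,"z": 0,"ax": 0,"ay": 0,"az": 0},{"grip": 1,"x": -0.006,"y": 0,"z": 0,"ax": 0,"ay": 0,"az": 0},{"grip": 1,"x": -0.006,"y": 0,"z": 0,"ax": 0,"ay": 0,"az": 0}])

```text
time: 7.25
tool_pos: [0.5385, 0.0806, 0.2139]
tcp_rot: [-0.722, 3.057, -0.0]
wrist_force: [-0.4, 0.5, -1.5]
width: 0.142
grip_force: 60.6
```

```bash
python3 -c "
from h import *
hk()"
```

```text
t 7.25 eye from post x,y,z mm [-171.1    0.9    6.8] force xyz [-0.2  0.7 -1.5] grip 60.6
```

Request:
step_arm(series=[{"grip": 1,"x": -0.003,"y": 0,"z": 0.001,"ax": 0,"ay": 0,"az": 0},{"grip": 1,"x": -0.006,"y": 0,"z": 0.001,"ax": 0,"ay": 0,"az": 0},{"grip": 1,"x": -0.006,"y": 0,"z": 0.001,"ax": 0,"ay": 0,"az": 0}])

```text
time: 7.55
tool_pos: [0.5408, 0.0818, 0.2131]
tcp_rot: [0.722, -3.057, 0.0]
wrist_force: [-1.1, -0.0, -1.2]
width: 0.141
grip_force: 60.6
```

Request:
step_arm(series=[{"grip": 1,"x": -0.003,"y": 0,"z": 0,"ax": 0,"ay": 0,"az": 0},{"grip": 1,"x": -0.006,"y": 0,"z": 0,"ax": 0,"ay": 0,"az": 0},{"grip": 1,"x": -0.006,"y": 0,"z": 0,"ax": 0,"ay": 0,"az": 0}])

```text
time: 7.85
tool_pos: [0.5433, 0.083, 0.2131]
tcp_rot: [0.722, -3.056, 0.0]
wrist_force: [-3.0, -2.5, -1.0]
width: 0.142
grip_force: 60.7
```

Request:
step_arm(series=[{"grip": 1,"x": -0.002,"y": 0,"z": 0,"ax": 0,"ay": 0,"az": 0},{"grip": 1,"x": -0.004,"y": 0,"z": 0,"ax": 0,"ay": 0,"az": 0},{"grip": 1,"x": -0.004,"y": 0,"z": 0,"ax": 0,"ay": 0,"az": 0}])

```text
time: 8.15
tool_pos: [0.5453, 0.084, 0.2131]
tcp_rot: [0.722, -3.057, 0.0]
wrist_force: [-3.2, -2.3, -1.6]
width: 0.14
grip_force: 60.7
```

```bash
python3 -c "
from h import *
hk()"
```

```text
t 8.15 eye from post x,y,z mm [-163.5    0.9    6. ] force xyz [-3.9 -0.7 -1.6] grip 60.7
```

Request:
step_arm(series=[{"grip": 1,"x": -0.004,"y": 0,"z": 0,"ax": 0,"ay": 0,"az": 0},{"grip": 1,"x": -0.007,"y": 0,"z": 0,"ax": 0,"ay": 0,"az": 0},{"grip": 1,"x": -0.007,"y": 0,"z": 0,"ax": 0,"ay": 0,"az": 0}])

```text
time: 8.45
tool_pos: [0.5485, 0.0857, 0.2131]
tcp_rot: [0.722, -3.057, 0.0]
wrist_force: [-4.2, -3.0, -0.8]
width: 0.139
grip_force: 60.6
```

Request:
step_arm(series=[{"grip": 1,"x": -0.003,"y": 0,"z": 0,"ax": 0,"ay": 0,"az": 0},{"grip": 1,"x": -0.003,"y": 0,"z": 0,"ax": 0,"ay": 0,"az": 0},{"grip": 1,"x": -0.003,"y": 0,"z": 0,"ax": 0,"ay": 0,"az": 0}])

```text
time: 8.75
tool_pos: [0.5496, 0.0862, 0.213]
tcp_rot: [0.722, -3.057, 0.0]
wrist_force: [-4.5, -3.2, -1.9]
width: 0.14
grip_force: 60.6
```

```bash
python3 -c "
from h import *
hk()"
```

```text
t 8.75 eye from post x,y,z mm [-158.7    1.     5.8] force xyz [-5.4 -0.8 -1.9] grip 60.6
```

Request:
step_arm(series=[{"grip": 1,"x": -0.001,"y": 0,"z": 0.004,"ax": 0,"ay": 0,"az": 0},{"grip": 1,"x": -0.001,"y": 0,"z": 0.008,"ax": 0,"ay": 0,"az": 0},{"grip": 1,"x": -0.001,"y": 0,"z": 0.01,"ax": 0,"ay": 0,"az": 0},{"grip": 1,"x": -0.001,"y": 0,"z": 0.01,"ax": 0,"ay": 0,"az": 0}])

```text
time: 9.15
tool_pos: [0.5503, 0.0867, 0.208]
tcp_rot: [0.722, -3.057, -0.0]
wrist_force: [-3.4, -3.0, -1.0]
width: 0.14
grip_force: 60.6
```

```bash
python3 -c "
from h import *
hk()"
```

```text
t 9.15 eye from post x,y,z mm [-157.9    1.     0.9] force xyz [-4.3 -1.1 -1. ] grip 60.6
```

Request:
step_arm(series=[{"grip": 1,"x": 0,"y": 0,"z": 0.004,"ax": 0,"ay": 0,"az": 0},{"grip": 1,"x": 0,"y": 0,"z": 0.008,"ax": 0,"ay": 0,"az": 0},{"grip": 1,"x": 0,"y": 0,"z": 0.01,"ax": 0,"ay": 0,"az": 0},{"grip": 1,"x": 0,"y": 0,"z": 0.01,"ax": 0,"ay": 0,"az": 0}])

```text
time: 9.55
tool_pos: [0.5504, 0.0867, 0.2031]
tcp_rot: [-0.722, 3.057, 0.0]
wrist_force: [-3.1, -1.9, -1.8]
width: 0.143
grip_force: 60.6
```

```bash
python3 -c "
from h import *
hk()"
```

```text
t 9.55 eye from post x,y,z mm [-157.7    1.    -3.9] force xyz [-3.6 -0.3 -1.8] grip 60.6
```

Request:
step_arm(series=[{"grip": 1,"x": 0,"y": 0,"z": 0.005,"ax": 0,"ay": 0,"az": 0},{"grip": 1,"x": 0,"y": 0,"z": 0.01,"ax": 0,"ay": 0,"az": 0},{"grip": 1,"x": 0,"y": 0,"z": 0.015,"ax": 0,"ay": 0,"az": 0},{"grip": 1,"x": 0,"y": 0,"z": 0.02,"ax": 0,"ay": 0,"az": 0},{"grip": 1,"x": 0,"y": 0,"z": 0.02,"ax": 0,"ay": 0,"az": 0}])

```text
time: 10.05
tool_pos: [0.5509, 0.087, 0.193]
tcp_rot: [-0.722, 3.056, 0.001]
wrist_force: [0.4, 0.3, -1.1]
width: 0.136
grip_force: 60.6
```

```bash
python3 -c "
from h import *
hk()"
```

```text
t 10.05 eye from post x,y,z mm [-157.2    1.1  -14. ] force xyz [ 0.5  0.1 -1.1] grip 60.6
```

The gate has shut and the ring is slack. I'll dwell, then pull back gently.

Request:
step_arm(series=[{"grip": 1,"x": 0,"y": 0,"z": 0,"ax": 0,"ay": 0,"az": 0},{"grip": 1,"x": 0,"y": 0,"z": 0,"ax": 0,"ay": 0,"az": 0},{"grip": 1,"x": 0,"y": 0,"z": 0,"ax": 0,"ay": 0,"az": 0},{"grip": 1,"x": 0.002,"y": 0,"z": 0,"ax": 0,"ay": 0,"az": 0},{"grip": 1,"x": 0.004,"y": 0,"z": 0,"ax": 0,"ay": 0,"az": 0},{"grip": 1,"x": 0.004,"y": 0,"z": 0,"ax": 0,"ay": 0,"az": 0}])

```text
time: 10.65
tool_pos: [0.5483, 0.0856, 0.1931]
tcp_rot: [0.722, -3.057, 0.0]
wrist_force: [0.4, 0.0, -1.5]
width: 0.145
grip_force: 60.5
```

```bash
python3 -c "
from h import *
hk()"
```

```text
t 10.65 eye from post x,y,z mm [-160.1    1.   -14. ] force xyz [ 0.4 -0.1 -1.5] grip 60.5
```

Request:
step_arm(series=[{"grip": 1,"x": 0.0005,"y": 0,"z": 0,"ax": 0,"ay": 0,"az": 0},{"grip": 1,"x": 0.0005,"y": 0,"z": 0,"ax": 0,"ay": 0,"az": 0}])

```text
time: 10.85
tool_pos: [0.5483, 0.0856, 0.1932]
tcp_rot: [0.722, -3.057, -0.0]
wrist_force: [-0.5, -0.2, -1.7]
width: 0.143
grip_force: 60.5
```

Request:
step_arm(series=[{"grip": 1,"x": 0.0004,"y": 0,"z": 0,"ax": 0,"ay": 0,"az": 0},{"grip": 1,"x": 0.0004,"y": 0,"z": 0,"ax": 0,"ay": 0,"az": 0}])

```text
time: 11.05
tool_pos: [0.5482, 0.0855, 0.1933]
tcp_rot: [0.722, -3.058, -0.0]
wrist_force: [-0.6, 0.9, -1.9]
width: 0.14
grip_force: 60.5
```

Request:
step_arm(series=[{"grip": 1,"x": 0.0005,"y": 0,"z": 0,"ax": 0,"ay": 0,"az": 0},{"grip": 1,"x": 0.0005,"y": 0,"z": 0,"ax": 0,"ay": 0,"az": 0}])

```text
time: 11.25
tool_pos: [0.548, 0.0854, 0.1933]
tcp_rot: [0.722, -3.057, 0.0]
wrist_force: [0.6, 0.5, -2.1]
width: 0.139
grip_force: 60.5
```

Request:
step_arm(series=[{"grip": 1,"x": 0.0004,"y": 0,"z": 0,"ax": 0,"ay": 0,"az": 0},{"grip": 1,"x": 0.0004,"y": 0,"z": 0,"ax": 0,"ay": 0,"az": 0}])

```text
time: 11.45
tool_pos: [0.5477, 0.0853, 0.1933]
tcp_rot: [0.722, -3.057, 0.0]
wrist_force: [0.4, -0.3, -2.7]
width: 0.144
grip_force: 60.5
```

Request:
step_arm(series=[{"grip": 1,"x": 0.0005,"y": 0,"z": 0,"ax": 0,"ay": 0,"az": 0},{"grip": 1,"x": 0.0005,"y": 0,"z": 0,"ax": 0,"ay": 0,"az": 0}])

```text
time: 11.65
tool_pos: [0.5475, 0.0852, 0.1933]
tcp_rot: [0.722, -3.057, 0.0]
wrist_force: [0.1, -0.0, -2.1]
width: 0.139
grip_force: 60.5
```

```bash
python3 -c "
from h import *
hk()"
```

```text
t 11.65 eye from post x,y,z mm [-161.     1.   -13.8] force xyz [ 0.1 -0.1 -2.1] grip 60.5
```

Request:
step_arm(series=[{"grip": 1,"x": 0.0006,"y": 0,"z": 0,"ax": 0,"ay": 0,"az": 0},{"grip": 1,"x": 0.0006,"y": 0,"z": 0,"ax": 0,"ay": 0,"az": 0}])

```text
time: 11.85
tool_pos: [0.5474, 0.0851, 0.1933]
tcp_rot: [-0.722, 3.057, 0.0]
wrist_force: [0.3, 0.0, -3.3]
width: 0.144
grip_force: 60.5
```

Request:
step_arm(series=[{"grip": 1,"x": 0.0005,"y": 0,"z": 0,"ax": 0,"ay": 0,"az": 0},{"grip": 1,"x": 0.0005,"y": 0,"z": 0,"ax": 0,"ay": 0,"az": 0}])

```text
time: 12.05
tool_pos: [0.5473, 0.0851, 0.1934]
tcp_rot: [-0.722, 3.057, 0.0]
wrist_force: [1.9, 0.2, -2.7]
width: 0.142
grip_force: 60.5
```

Request:
step_arm(series=[{"grip": 1,"x": 0.0005,"y": 0,"z": 0,"ax": 0,"ay": 0,"az": 0},{"grip": 1,"x": 0.0005,"y": 0,"z": 0,"ax": 0,"ay": 0,"az": 0}])

```text
time: 12.25
tool_pos: [0.5472, 0.085, 0.1934]
tcp_rot: [-0.722, 3.057, 0.0]
wrist_force: [2.6, 1.0, -2.3]
width: 0.143
grip_force: 60.5
```

```bash
python3 -c "
from h import *
hk()"
```

```text
t 12.25 eye from post x,y,z mm [-161.4    1.   -13.6] force xyz [ 2.8 -0.2 -2.3] grip 60.5
```

Request:
step_arm(series=[{"grip": 1,"x": 0.0008,"y": 0,"z": 0,"ax": 0,"ay": 0,"az": 0},{"grip": 1,"x": 0.0008,"y": 0,"z": 0,"ax": 0,"ay": 0,"az": 0}])

```text
time: 12.45
tool_pos: [0.5471, 0.0849, 0.1935]
tcp_rot: [-0.722, 3.056, 0.0]
wrist_force: [3.1, 2.8, -3.5]
width: 0.135
grip_force: 60.4
```

Request:
step_arm(series=[{"grip": 1,"x": 0.0008,"y": 0,"z": 0,"ax": 0,"ay": 0,"az": 0},{"grip": 1,"x": 0.0008,"y": 0,"z": 0,"ax": 0,"ay": 0,"az": 0}])

```text
time: 12.65
tool_pos: [0.547, 0.0849, 0.1936]
tcp_rot: [-0.721, 3.055, 0.0]
wrist_force: [4.6, 3.0, -3.3]
width: 0.142
grip_force: 60.4
```

Request:
step_arm(series=[{"grip": 1,"x": 0.0006,"y": 0,"z": 0,"ax": 0,"ay": 0,"az": 0},{"grip": 1,"x": 0.0006,"y": 0,"z": 0,"ax": 0,"ay": 0,"az": 0}])

```text
time: 12.85
tool_pos: [0.547, 0.0849, 0.1937]
tcp_rot: [-0.721, 3.055, 0.001]
wrist_force: [5.0, 2.4, -4.6]
width: 0.142
grip_force: 60.3
```

```bash
python3 -c "
from h import *
hk()"
```

```text
t 12.85 eye from post x,y,z mm [-161.6    0.9  -13.2] force xyz [ 5.5 -0.  -4.6] grip 60.3
```

Request:
step_arm(series=[{"grip": 1,"x": 0.0003,"y": 0,"z": 0,"ax": 0,"ay": 0,"az": 0},{"grip": 1,"x": 0.0003,"y": 0,"z": 0,"ax": 0,"ay": 0,"az": 0},{"grip": 1,"x": 0.0003,"y": 0,"z": 0,"ax": 0,"ay": 0,"az": 0},{"grip": 1,"x": 0.0003,"y": 0,"z": 0,"ax": 0,"ay": 0,"az": 0},{"grip": 1,"x": 0.0003,"y": 0,"z": 0,"ax": 0,"ay": 0,"az": 0},{"grip": 1,"x": 0.0003,"y": 0,"z": 0,"ax": 0,"ay": 0,"az": 0},{"grip": 1,"x": 0.0003,"y": 0,"z": 0,"ax": 0,"ay": 0,"az": 0},{"grip": 1,"x": 0.0003,"y": 0,"z": 0,"ax": 0,"ay": 0,"az": 0},{"grip": 1,"x": 0.0003,"y": 0,"z": 0,"ax": 0,"ay": 0,"az": 0},{"grip": 1,"x": 0.0003,"y": 0,"z": 0,"ax": 0,"ay": 0,"az": 0}])

```text
time: 13.85
tool_pos: [0.547, 0.0849, 0.1937]
tcp_rot: [-0.721, 3.055, 0.001]
wrist_force: [5.3, 3.0, -4.5]
width: 0.14
grip_force: 60.3
```

```bash
python3 -c "
from h import *
hk()"
```

```text
t 13.85 eye from post x,y,z mm [-161.6    0.9  -13.2] force xyz [ 6.1  0.3 -4.5] grip 60.3
```

The tug held at about 6–7 N. Next I'll relax it, lower near the hook's bottom, and release.

Request:
step_arm(series=[{"grip": 1,"x": -0.004,"y": 0,"z": 0,"ax": 0,"ay": 0,"az": 0},{"grip": 1,"x": -0.008,"y": 0,"z": 0,"ax": 0,"ay": 0,"az": 0},{"grip": 1,"x": -0.01,"y": 0,"z": 0.003,"ax": 0,"ay": 0,"az": 0},{"grip": 1,"x": -0.012,"y": 0,"z": 0.008,"ax": 0,"ay": 0,"az": 0},{"grip": 1,"x": -0.012,"y": 0,"z": 0.013,"ax": 0,"ay": 0,"az": 0},{"grip": 1,"x": -0.012,"y": 0,"z": 0.013,"ax": 0,"ay": 0,"az": 0}])

```text
time: 14.45
tool_pos: [0.5506, 0.0868, 0.1861]
tcp_rot: [0.722, -3.056, -0.0]
wrist_force: [-0.5, -0.1, -1.6]
width: 0.142
grip_force: 60.6
```

```bash
python3 -c "
from h import *
hk()"
```

```text
t 14.45 eye from post x,y,z mm [-157.6    1.   -21.1] force xyz [-0.5  0.2 -1.6] grip 60.6
```

Request:
step_arm(series=[{"grip": -1,"x": 0,"y": 0,"z": 0,"ax": 0,"ay": 0,"az": 0},{"grip": -1,"x": 0,"y": 0,"z": 0,"ax": 0,"ay": 0,"az": 0},{"grip": -1,"x": 0,"y": 0,"z": 0,"ax": 0,"ay": 0,"az": 0},{"grip": -1,"x": 0,"y": 0,"z": 0,"ax": 0,"ay": 0,"az": 0},{"grip": -1,"x": 0,"y": 0,"z": 0,"ax": 0,"ay": 0,"az": 0},{"grip": -1,"x": 0,"y": 0,"z": 0,"ax": 0,"ay": 0,"az": 0},{"grip": -1,"x": 0,"y": 0,"z": 0,"ax": 0,"ay": 0,"az": 0},{"grip": -1,"x": 0,"y": 0,"z": 0,"ax": 0,"ay": 0,"az": 0},{"grip": -1,"x": 0.03,"y": 0,"z": 0,"ax": 0,"ay": 0,"az": 0},{"grip": -1,"x": 0.08,"y": 0,"z": 0,"ax": 0,"ay": 0,"az": 0},{"grip": -1,"x": 0.16,"y": 0,"z": 0,"ax": 0,"ay": 0,"az": 0},{"grip": -1,"x": 0.2,"y": 0,"z": 0,"ax": 0,"ay": 0,"az": 0}])

```text
time: 15.65
tool_pos: [0.4582, 0.0412, 0.1859]
tcp_rot: [0.721, -3.055, -0.0]
wrist_force: [-0.4, 0.5, 0.3]
width: 1.001
grip_force: 0.0
```

Request:
step_arm(series=[{"grip": -1,"x": 0,"y": 0,"z": 0,"ax": 0,"ay": 0,"az": 0},{"grip": -1,"x": 0,"y": 0,"z": 0,"ax": 0,"ay": 0,"az": 0},{"grip": -1,"x": 0,"y": 0,"z": 0,"ax": 0,"ay": 0,"az": 0},{"grip": -1,"x": 0,"y": 0,"z": 0,"ax": 0,"ay": 0,"az": 0},{"grip": -1,"x": 0,"y": 0,"z": 0,"ax": 0,"ay": 0,"az": 0},{"grip": -1,"x": 0,"y": 0,"z": 0,"ax": 0,"ay": 0,"az": 0},{"grip": -1,"x": 0,"y": 0,"z": 0,"ax": 0,"ay": 0,"az": 0},{"grip": -1,"x": 0,"y": 0,"z": 0,"ax": 0,"ay": 0,"az": 0},{"grip": -1,"x": 0,"y": 0,"z": 0,"ax": 0,"ay": 0,"az": 0},{"grip": -1,"x": 0,"y": 0,"z": 0,"ax": 0,"ay": 0,"az": 0}])

```text
time: 16.65
tool_pos: [0.4617, 0.0422, 0.1868]
tcp_rot: [0.722, -3.057, -0.0]
wrist_force: [0.5, 0.3, -0.1]
width: 0.997
grip_force: 0.0
```

Run:
```python
from h import *
a=shot('side','s3.png')['img'].astype(int)
from workcell import imaging
for k in range(10): b=imaging.read_camera('side')['img'].astype(int)
d=np.abs(a-b)[110:210,230:300].max(2); print('moved px',(d>40).sum())
cv2.imwrite('pics/c3.png',cv2.convertScaleAbs(cv2.resize(cv2.imread('pics/s3.png')[85:215,190:330],(560,520),interpolation=cv2.INTER_CUBIC),alpha=1.5))
```

```text
moved px 0
```

View pics/c3.png

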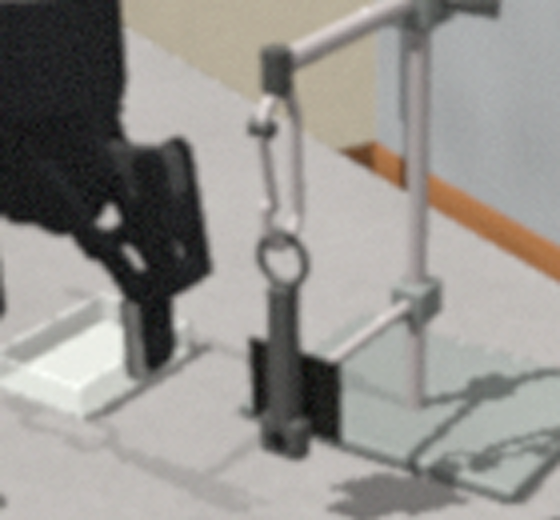

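The key hangs at rest by its ring in the hook: ring at crop (283,258), bar straight down, gripper well clear. I'll hand the job in.

```bash
python3 -c "
from workcell import bot
print(bot.finish_job())"
```

```text
the job is handed in; nothing more can be done
None
```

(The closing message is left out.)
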